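Hook the lamp bin forward to its stop

ROBOT

A 6-joint arm with a two-finger parallel gripper is mounted at the origin on the work surface. World frame = base frame: x ahead of the robot, y to its left, z up, the work surface at z = 0. Lengths are in m, angles in degrees, forces in N, time in s.
With the tool pointing down it reaches from about 0.375 to 0.9 m from the base axis. Payload 3.1 kg.
Tool frame: the origin (TCP) lies at the very end of the fingers, on their centre line; the grasp point (between the pads) lies 19 mm behind it (grasp_offset is the distance from the TCP to the grasp point, in m); z points along the fingers, y is the direction in which the jaws open and shut (so a half turn about z gives the same grasp; the last joint's range is limited). The gripper opens to 87 mm and grips with 3 to 60 N. Pads are 19 mm wide; open, the fingers measure 117 mm over their backs; the gripper's body (75 mm by 190 mm) begins 51 mm behind the grasp point.
Start: joints at [65.174, 30.224, 82.088, -0, 67.689, -10.227], TCP at [0.157, 0.605, 0.223] pointing down, gripper open.
Joint ranges: [-176.69, 176.69], [-43.24, 126.21], [12.49, 139.97], [-82, 262], [0, 151.66], [-163.58, 163.58]. Speed limits (degrees/s): [159.86, 159.86, 180, 180, 180, 180].

INTERFACE

Orientations are given as a 3x3 rotation matrix whose columns are the frame's x, y, z axes.
In Python, from rig import * gives the robot as it stands. The module is installed in compiled form; this text tells all that it offers.
- The arm moves only by the tool play_rows, never from a script. Its argument "plan" is a list that holds one entry, the list of rows, each a list of 7 numbers: the shift along the world's x, y, z each as a share of 5 cm, from -1 to 1, then the turn, a rotation vector about the world's x, y, z each as a share of pi rad, from -1 to 1, then the gripper's target within -1 to 1 (fully open at 1, half-way at 0, shut at -1). A call has 1 to 12 rows; each row shifts and turns the commanded pose from where the row before left it; what a row does not reach is not made up. A row lasts 1/10 s, in which the tool goes at most 50 mm and 8.59 degrees, less where a joint would pass 70% of its speed; a pose out of reach is approached as far as the arm can. A call with a number of a shift or a turn outside -1 to 1 is refused whole. A call with a gripper value outside its range is refused whole. The fingers move at their own pace and stop on an object; the grip force is fixed at half the most. Time passes only in rows, so rows that do not move let the fingers close. It gives the time, the measured TCP pose, the force and the opening at its end, in the units of the state.
- read_state(): the state, without advancing time (a new reading comes with each control period).
- capture(name): name is "side" or "top" or "wrist"; returns the picture (420x560x3 uint8, red, green, blue); there is no depth.
- camera_params(name): a dict with "intrinsics" (3x3 intrinsics, pixels), "R" (3x3) and "t" (3): a world point X has camera coordinates R X + t; the wrist camera has in their place "mount" (4x4, takes a point from camera to tool coordinates, whose origin is the TCP and whose axes are the flange's). Camera axes: x right, y down, z forward; pixel columns grow to the right and rows downward; lengths in m; the calibration is good to about 2 mm. A picture is of the moment at which its call begins: read the wrist's pose just before it. camera_params takes no time and is no camera call.
- hand_in(): hands the job in, once; it reports no verdict.
The state is a dict: "time_s": time; "joint_positions": joint angles; "qvel": joint speeds; "tau": joint torques, N m; "position": TCP position; "tcp_rot": TCP orientation; "force": force on the tool from outside, world axes, zero at the start; "moment": the same for the moment, N m; "opening": opening from 0.0 (shut) to 1.0 (fully open).
Only numpy, scipy, OpenCV 4.12 (cv2) and the standard library are available. Lean on these libraries where they do the work, as an engineer would, in place of code of your own. Each camera call takes 0.05 s, during which the arm holds its last target. There are 200 camera calls.

TASK

Take the orange pull hook from its rest, drop its leg behind the pull of the yellow lamp bin inside the guarded bay and drag the bin forward until you feel it against the red stop, then press it there gently but firmly for about a second (about 10 N, never over 20), so that its front lies square on the stop. Unhook without pushing the bin back off the stop's red plate, lay the hook back on its rest as it was and let go. Do not touch the bin with the gripper, and leave the blue bin and the other things alone.

Things in the scene. Friction and masses are not known exactly. Their poses are not given: they have to be found in the camera images.
- bay: Guarded bay: grey side frames, roof of steel rods (undersides 139 mm up, front rod at x = 8 mm), open front, no floor; inside 380 mm wide, 240 deep. Origin on the table, middle of the open front; x points into the bay, away from the robot, y left. Two bins stand in it near y = -95 and +95 mm, x 118 to 142 mm, turned up to 0.16 rad; which is on which side varies.
- stop: Stop at the bay's front. Origin: on the table between its two fixed side tracks; x into the bay, z up. Its aluminium bar (22 mm high, 350 wide) is clamped at an unmeasured setting: pressed home, its red touch plate faces the bay at x = 0 to 24 mm, so find it by feel. The plate springs out 4 mm (about 0.5 N), then the bar is hard. A sensor registers a bin pressed with 6 to 15 N; over 20 N harms it.
- bin: Yellow parts bin of white candle lamps, 100 mm deep (x), 110 wide (y), 60 high, lamps to 103 mm; about 0.55 kg (30 percent either way), slides loose on the table, drag roughly 1 to 4 N. Origin: centre of underside; x points away from its pull. Front wall's outer face is at x = -50 mm; it is what meets the red touch plate.
- bin_pull (a point): Outermost point, on the bar's axis, of the yellow bin's pull: a level bowed steel bar 8 mm thick on the front wall, its axis 50 mm above the table, 86 mm in front of the bin's origin at y = 0. Between bar and wall is an opening 32 mm deep (x) at the middle, about 70 mm wide at the wall, clear above and below. Axes as the bin's.
- spare: Blue bin of the same shape and pull, holding brass lamp shells; not to be moved. Origin and axes as for the yellow bin.
- hook_grip (a point): Centre of the pull hook's orange handle, 100 mm long (x), 18 wide (y), 26 high (z). A steel rod 8 mm thick runs on its centre line from 85 mm behind this point to 135 mm ahead (x points to the hook), then bends straight down into a leg whose end is 44 mm below the rod's axis. 0.16 kg, balanced within 25 mm of this point. Starts on its rest, leg down.
- rest_seat (a point): Where hook_grip is when the hook lies on its rest, 62 mm above the table; x along the hook to its leg. The rest: a fixed dark plate 250 x 70 x 6 mm with two black V supports 12 mm thick at x = -70 and +95 mm that carry the rod; arms at 45 degrees, open to about 20 mm either side, up to about 14 mm above the rod's axis. The handle is free between.
- carton: Bystander: small open carton of lamps, 130 x 160 mm, 105 mm high; origin at centre of underside.
- jar: Bystander: clear jar with blue cap, 60 mm across, 75 mm high; origin at centre of underside.
- dish: Bystander: low grey and white assembly turntable, 90 mm across, 22 mm high; origin at centre of underside.
- reflector: Bystander: white ring lying flat, 80 mm across, 12 mm high; origin at centre of underside.
- driver: Bystander: black power screwdriver lying flat, body 130 x 32 x 32 mm, bit along +x to 140 mm from the origin; origin under the body's centre.
- cups: Bystander: green two-part tray 80 x 100 x 40 mm; origin at centre of underside.
- hook: The pull hook as a whole; its origin is the same point as point hook_grip.
There are look-alikes about, which are no part of the job. What is shaped like the hook but purple or turquoise is not meant.

How it is judged (in metres and radians):
On the way, in this order (a step that is already met when the one before it is completed fails the run):
1. the hook has been lifted off its rest, at least 20 mm (z of hook_grip in the frame of rest_seat above 0.02 m), for 0.1 s.
2. with the hook, the bin is pressed on the stop with at least 5 N, front square to it (contact force between bin and stop above 5 N and contact force between hook and bin above 5 N and angle between the x axis of bin and the x axis of stop, either way round below 0.05 rad), for 0.4 s.
At the end, for the whole second after the job is handed in: The yellow bin stands at rest, upright, its front still touching the stop's sprung plate (which follows it for 4 mm) and square to it within 0.05 rad; the hook lies at rest in both supports, handle centre within 15 mm and 0.08 rad of its place, leg down; the robot touches nothing (angle between the x axis of bin and the x axis of stop, either way round below 0.05 rad and contact force between bin and stop above 0.1 N and angle between bin's own z axis and vertical below 0.05 rad and linear speed of bin below 0.01 m/s and distance between hook_grip and rest_seat below 0.015 m and angle between the x axis of hook_grip and the x axis of rest_seat, either way round below 0.08 rad and angle between hook_grip's own z axis and vertical below 0.4 rad and linear speed of hook below 0.02 m/s and contact force between each of the fingers, the arm and anything else below 0.1 N).
It fails at once if the bin is pressed on the stop with more than 20 N (contact force between bin and stop above 20 N).
It fails at once if the gripper or arm touches the yellow bin (contact force between any of the fingers, the arm and bin above 0.5 N).
It fails at once if the yellow bin is tipped by more than 0.25 rad (angle between bin's own z axis and vertical above 0.25 rad).
It fails at once if the blue bin is moved by more than 15 mm (distance of spare from where it was at the start of the episode above 0.015 m).
It fails at once if another thing on the table is moved by more than 30 mm (distance of any of carton, jar, dish, reflector, driver, cups from where it was at the start of the episode above 0.03 m).
It also fails if it takes over 69 s, if anything falls off the work surface, if the arm or the gripper's body presses on something with over 40 N, if the wrist force passes 120 N, or if a joint passes its speed limit or range.

## Working session

There is one attempt and no reset: what is moved stays moved. The work goes in short steps, Python scripts to look and compute and a tool call to move; the robot and the scene stay as the last step left them, time stands still between calls to the robot, and variables do not carry over. Pictures are saved under pics/ and viewed, about 8 in all and at most 12, crops included, and the job is handed in when it is done.

Besides the shell and the picture viewer there is one more tool, called after "Request:" as name(argument=value, ...) on one line, values as JSON. play_rows: Moves the arm, as the interface text tells. Its arguments: {"type":"object","properties":{"plan":{"type":"array"}},"required":["plan"]}

```bash
mkdir -p pics; ls
python3 - <<'E'
from rig import *
import cv2,numpy as np
s=read_state();print(s['time_s'],s['position'],s['tcp_rot'],s['force'])
for n in("side","top"):
    p=camera_params(n);print(n,p)
    cv2.imwrite(f'pics/{n}0.png',capture(n)[:,:,::-1])
print(camera_params("wrist"))
E
```

```text
pics
0.0 [0.15718717 0.60417011 0.22158772] [[-9.67708969e-01  2.52068503e-01 -9.06290058e-04]
 [ 2.52069826e-01  9.67707141e-01 -1.92129989e-03]
 [ 3.92724173e-04 -2.08770752e-03 -9.99997744e-01]] [ 0.97118598 -0.22237016 -0.58575118]
side {'intrinsics': array([[486.6971165 ,   0.        , 280.14660324],
       [  0.        , 486.6971165 , 219.66989011],
       [  0.        ,   0.        ,   1.        ]]), 'R': array([[ 0.80390139, -0.59473997, -0.0051879 ],
       [-0.35345146, -0.47070357, -0.80839978],
       [ 0.4783457 ,  0.65170738, -0.58861097]]), 't': array([-0.34813465,  0.23581937,  1.2694858 ])}
top {'intrinsics': array([[462.17960192,   0.        , 284.65554884],
       [  0.        , 462.17960192, 213.62191874],
       [  0.        ,   0.        ,   1.        ]]), 'R': array([[-0.01357773, -0.99987374,  0.00825494],
       [-0.98118247,  0.01173277, -0.19272599],
       [ 0.1926048 , -0.01071639, -0.98121789]]), 't': array([0.01388709, 0.46769112, 1.31604349])}
{'intrinsics': array([[315.99272299,   0.        , 281.31971834],
       [  0.        , 315.99272299, 216.39970443],
       [  0.        ,   0.        ,   1.        ]]), 'mount': array([[ 9.84857948e-04, -9.63886366e-01, -2.66312041e-01,
         7.36440817e-02],
       [ 9.99999506e-01,  9.12994865e-04,  3.93651591e-04,
        -2.21637347e-04],
       [-1.36293875e-04, -2.66312297e-01,  9.63886789e-01,
        -1.62935156e-01],
       [ 0.00000000e+00,  0.00000000e+00,  0.00000000e+00,
         1.00000000e+00]])}
```

View pics/top0.png

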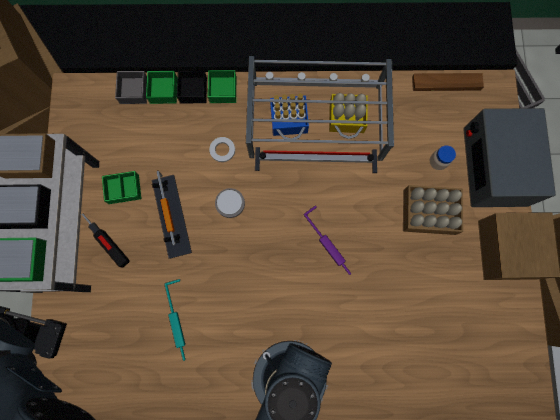

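View pics/side0.png

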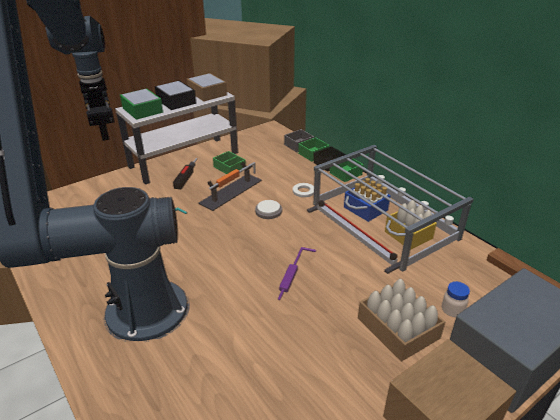

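The top view shows the yellow bin at right in the bay (~(349,113)), its pull at ~(348,134), the red stop plate along row ~154, and the orange hook on its rest at ~(167,215). The side view agrees.

```bash
cat > h.py <<'E'
import numpy as np,cv2
from rig import *
def ray(n,u,v,st=None):
    p=camera_params(n);d=np.linalg.inv(p['intrinsics'])@np.array([u,v,1.])
    if n=='wrist':
        s=st or read_state();M=p['mount'];R=np.array(s['tcp_rot'])
        return R@M[:3,3]+np.array(s['position']),R@M[:3,:3]@d
    R=p['R'];return -R.T@p['t'],R.T@d
def onz(n,u,v,z,st=None):
    o,d=ray(n,u,v,st);return o+d*(z-o[2])/d[2]
def proj(n,X,st=None):
    p=camera_params(n)
    if n=='wrist':
        s=st or read_state();M=p['mount'];R=np.array(s['tcp_rot'])
        c=(R@M[:3,:3]).T@(np.array(X)-R@M[:3,3]-np.array(s['position']))
    else: c=p['R']@X+p['t']
    q=p['intrinsics']@c;return q[:2]/q[2]
E
python3 - <<'E'
from h import *
a=cv2.imread('pics/top0.png')
A=cv2.resize(a[165:265,140:200],None,fx=6,fy=6,interpolation=cv2.INTER_CUBIC)
B=cv2.resize(a[50:175,325:400],None,fx=4.8,fy=4.8,interpolation=cv2.INTER_CUBIC)
B=a[52:177,240:400];B=cv2.resize(B,None,fx=2.7,fy=2.7,interpolation=cv2.INTER_CUBIC)
c=np.zeros((600,800,3),np.uint8);c[:,:360]=A;c[:B.shape[0],362:362+B.shape[1]]=B
cv2.imwrite('pics/crop1.png',c)
for n in('top','side'):
    im=cv2.imread(f'pics/{n}0.png');h=cv2.cvtColor(im,cv2.COLOR_BGR2HSV)
    for nm,lo,hi in(('orange',(8,150,120),(18,255,255)),('red',(0,150,90),(6,255,255)),('yel',(20,120,80),(32,255,255))):
        m=cv2.inRange(h,lo,hi);k,l,st,ce=cv2.connectedComponentsWithStats(m)
        for i in range(1,k):
            if st[i,4]>25:
                pts=np.argwhere(l==i)[:,::-1].astype(np.float32);print(n,nm,st[i],ce[i].round(1),cv2.minAreaRect(pts))
                if nm=='orange':print(onz(n,*ce[i],.062))
E
```

```text
top orange [161 198  12  34 186] [166.2 214.4] ((166.15879821777344, 214.46470642089844), (33.08189010620117, 5.531725883483887), 77.47119140625)
[0.46626893 0.35195077 0.062     ]
top red [263 150 107   4 171] [315.9 151.7] ((316.0054016113281, 151.73968505859375), (106.01866149902344, 1.7287914752960205), 1.1934894323349)
top red [ 98 235  13  15  69] [104.4 242.1] ((104.49999237060547, 241.99996948242188), (16.51675796508789, 4.097180366516113), 50.19443130493164)
top yel [331 103  25  18 121] [340.7 115.1] ((343.01947021484375, 111.688720703125), (24.951316833496094, 16.093597412109375), 3.5763344764709473)
top yel [366 104   2  17  34] [366.5 112. ] ((366.5, 112.0), (16.0, 1.0), 90.0)
top yel [331 123  37   5 115] [349.6 124.3] ((348.9914245605469, 124.14655303955078), (36.055320739746094, 3.6994874477386475), 3.3664605617523193)
side orange [216 169  23  16 100] [226.8 175.7] ((226.7692108154297, 175.65383911132812), (5.269651412963867, 24.96150779724121), 56.3099365234375)
[0.47263262 0.36552656 0.062     ]
side red [181 166   8   8  31] [184.3 169.3] ((184.44000244140625, 169.0800018310547), (3.200000286102295, 9.199999809265137), 36.869895935058594)
side red [325 204  67  49 135] [358.4 228.4] ((357.9358825683594, 228.08775329589844), (81.60861206054688, 1.770049810409546), 36.15818786621094)
side yel [390 211   8   8  29] [394.2 214.3] ((393.33782958984375, 213.9729766845703), (6.5759596824646, 7.069156646728516), 9.462321281433105)
side yel [386 217  19  16 141] [395.5 226.3] ((394.41156005859375, 226.19314575195312), (22.411399841308594, 8.531953811645508), 32.735225677490234)
side yel [411 222  26  27 344] [422.9 235.1] ((423.20001220703125, 234.89999389648438), (13.41640853881836, 33.5410270690918), 63.43495178222656)
side yel [385 228  20  16  84] [396.1 236.6] ((393.67059326171875, 235.7823486328125), (22.022235870361328, 7.615618705749512), 22.833650588989258)
```

View pics/crop1.png

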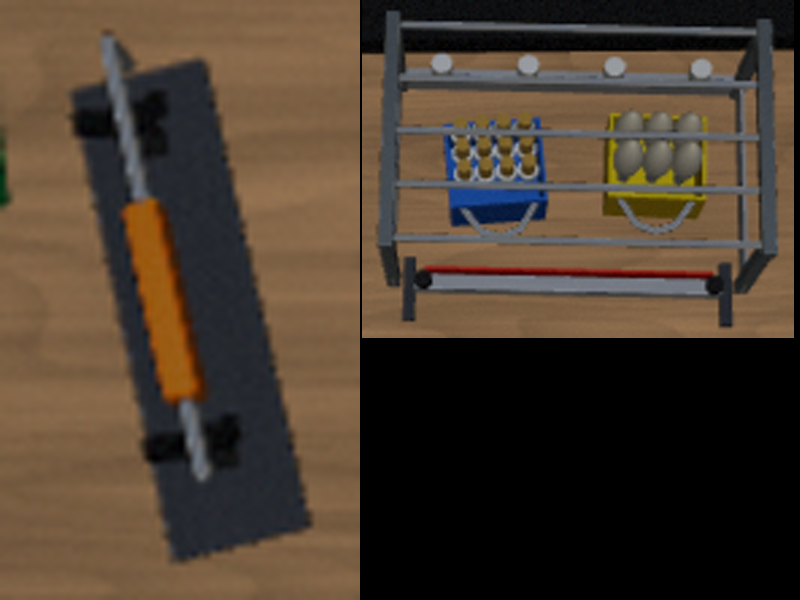

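The crop shows the hook on its rest with rod tip at px ≈(157.8,170.8) and tail ≈(173.8,244.5). The yellow bin's pull apex is at ≈(348.5,137.5), and the red plate runs along x 263–370.

Run:
```python
from h import *
im=cv2.imread('pics/top0.png');h=cv2.cvtColor(im,cv2.COLOR_BGR2HSV)
yw=lambda a,b:np.degrees(np.arctan2(*(b-a)[[1,0]]))
t=onz('top',157.8,171.2,.062);q=onz('top',173.8,244,.062)
print('rod tip',t,'tail',q,'yaw',yw(q,t),'len',np.linalg.norm(t-q))
u=(t-q)/np.linalg.norm(t-q);print('grip from tail',q+.085*u,'from tip',t-.137*u)
m=cv2.inRange(h,(8,150,120),(18,255,255));p=np.argwhere(m>0)[:,::-1];
p=p[(p[:,0]>150)&(p[:,0]<185)&(p[:,1]>190)]
W=np.array([onz('top',*x,.073) for x in p]);print('handle',W.mean(0))
c=W-W.mean(0);w=np.linalg.svd(c[:,:2])[2][0];print('yaw',np.degrees(np.arctan2(w[1],w[0])), (c[:,:2]@w).min(),(c[:,:2]@w).max())
# red plate
m=cv2.inRange(h,(0,150,90),(6,255,255));p=np.argwhere(m>0)[:,::-1];p=p[(p[:,0]>255)&(p[:,0]<375)&(p[:,1]>145)&(p[:,1]<160)]
W=np.array([onz('top',*x,.018) for x in p]);f=np.polyfit(W[:,1],W[:,0],1);print('plate x=%.4f*y+%.4f'%tuple(f),'yaw of stop x',np.degrees(np.arctan(-f[0])),W.min(0),W.max(0))
# yellow front strip top edge z=.06 ; pull
m=cv2.inRange(h,(18,110,60),(34,255,255))
cols=range(333,366);b=[(x,np.where(m[120:135,x])[0]) for x in cols]
e=np.array([(x,120+v.min(),120+v.max()) for x,v in b if len(v)])
print(e[::6])
for j,z in((1,.06),(2,.0)):
    g=np.polyfit(e[:,0],e[:,j],1);a=onz('top',333,np.polyval(g,333),z);d=onz('top',365,np.polyval(g,365),z);print('edge',z,a,d,'yaw',yw(d,a)-90)
print('pull',onz('top',348.5,137.5,.053), 'bin corners', onz('top',331.5,125,.06))
# bay: front rod at z .143
for u,v in((386,239),(740,245)):
    print('frontrod',onz('top',240+(u-362)/2.7,52+v/2.7,.143))
```

```text
rod tip [0.59683413 0.38129329 0.062     ] tail [0.37964539 0.32704976 0.062     ] yaw 14.022921559118531 len 0.22386002750634804
grip from tail [0.46211229 0.34764611 0.062     ] from tip [0.46391689 0.34809681 0.062     ]
handle [0.46420277 0.3492299  0.073     ]
yaw -165.93356530481387 -0.04901572553903635 0.04864455360916925
plate x=0.0326*y+0.6699 yaw of stop x -1.8664436931554196 [ 0.66102277 -0.25565133  0.018     ] [0.6742199  0.07178944 0.018     ]
[[333 123 131]
 [339 123 128]
 [345 123 132]
 [351 120 132]
 [357 120 130]
 [363 120 133]]
edge 0.06 [ 0.74336068 -0.14236584  0.06      ] [ 0.75183801 -0.24002059  0.06      ] yaw 4.961364993941572
edge 0.0 [ 0.74214249 -0.1489865   0.        ] [ 7.38094615e-01 -2.50123604e-01 -2.22044605e-16] yaw -2.291963901788492
pull [ 0.69911911 -0.18868324  0.053     ] bin corners [ 0.73693923 -0.13759775  0.06      ]
frontrod [0.65968053 0.10685415 0.143     ]
frontrod [ 0.64918606 -0.2626998   0.143     ]
```

Request:
play_rows(plan=[[[0.614,-0.511,0,0,0,0.0159,1],[0.614,-0.511,0,0,0,0.0159,1],[0.614,-0.511,0,0,0,0.0159,1],[0.614,-0.511,0,0,0,0.0159,1],[0.614,-0.511,0,0,0,0.0159,1],[0.614,-0.511,0,0,0,0.0159,1],[0.614,-0.511,0,0,0,0.0159,1],[0.614,-0.511,0,0,0,0.0159,1],[0.614,-0.511,0,0,0,0.0159,1],[0.614,-0.511,0,0,0,0.0159,1],[0,0,0,0,0,0,1],[0,0,0,0,0,0,1]]])

```text
time_s: 1.3
position: [0.4647, 0.3485, 0.222]
tcp_rot: [[-0.971, -0.24, -0.002], [-0.24, 0.971, -0.0], [0.002, 0.0, -1.0]]
force: [0.3, -0.1, -0.0]
opening: 0.996
```

```bash
cat > w.py <<'E'
from h import *
import sys
s=read_state();im=capture('wrist');cv2.imwrite(f'pics/{sys.argv[1]}.png',im[:,:,::-1])
R=np.array(s['tcp_rot']);print(s['time_s'],s['position'],R.round(4).tolist(),s['force'],'jawyaw',np.degrees(np.arctan2(R[1,1],R[0,1])))
h=cv2.cvtColor(im,cv2.COLOR_RGB2HSV);m=cv2.inRange(h,(7,140,90),(18,255,255))
k,l,st,ce=cv2.connectedComponentsWithStats(m);i=1+np.argmax(st[1:,4]);p=np.argwhere(l==i)[:,::-1]
z=float(sys.argv[2]);W=np.array([onz('wrist',*x,z,s) for x in p[::3]])
r=cv2.minAreaRect(W[:,:2].astype(np.float32)*1000);c=W[:,:2]-W[:,:2].mean(0);v=np.linalg.svd(c,full_matrices=False)[2][0]
print('handle',W.mean(0),r,'yaw',np.degrees(np.arctan2(v[1],v[0])),st[i])
E
python3 w.py w1 .075
```

```text
1.3 [0.46472513 0.34848221 0.2220086 ] [[-0.9709, -0.2396, -0.0015], [-0.2396, 0.9709, -0.0002], [0.0015, 0.0002, -1.0]] [ 0.25091258 -0.12445358 -0.03982934] jawyaw 103.86334061640808
handle [0.46757808 0.34857706 0.075     ] ((462.538330078125, 348.0980224609375), (98.90306091308594, 17.859346389770508), 14.33670711517334) yaw 14.547937449877239 [ 272  153   19   98 1359]
```

View pics/w1.png

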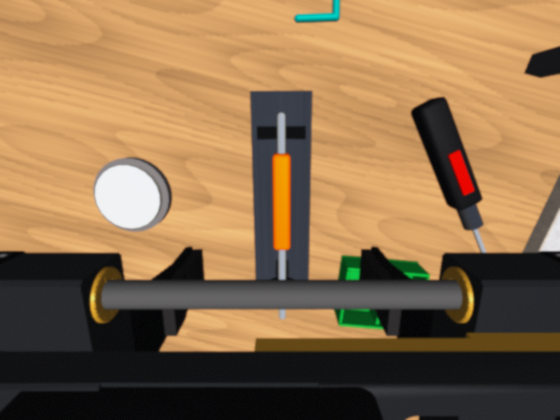

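The wrist view is centred on the orange handle (≈(282,202)) in line with the tool.

Request:
play_rows(plan=[[[-0.02,0,-0.8,0,0,0.001,1],[0,0,-0.8,0,0,0.001,1],[0,0,-0.8,0,0,0,1],[0,0,-0.6,0,0,0,1],[0,0,-0.4,0,0,0,1],[0,0,-0.18,0,0,0,1],[0,0,0,0,0,0,1],[0,0,0,0,0,0,-1],[0,0,0,0,0,0,-1],[0,0,0,0,0,0,-1],[0,0,0,0,0,0,-1],[0,0,0,0,0,0,-1]]])

```text
time_s: 2.55
position: [0.4638, 0.3494, 0.0441]
tcp_rot: [[-0.969, -0.248, 0.001], [-0.248, 0.969, 0.0], [-0.001, 0.0, -1.0]]
force: [0.5, -0.3, 0.1]
opening: 0.628
```

Request:
play_rows(plan=[[[0,0,0,0,0,0,-1],[0,0,0,0,0,0,-1],[0,0,0,0,0,0,-1],[0,0,0,0,0,0,-1]]])

```text
time_s: 2.95
position: [0.4635, 0.3493, 0.0435]
tcp_rot: [[-0.969, -0.248, -0.0], [-0.248, 0.969, -0.0], [0.0, -0.0, -1.0]]
force: [-0.1, -0.4, -0.0]
opening: 0.264
```

Request:
play_rows(plan=[[[0,0,0,0,0,0,-1],[0,0,0,0,0,0,-1],[0,0,0,0,0,0,-1],[0,0,0,0,0,0,-1],[0,0,0,0,0,0,-1]]])

```text
time_s: 3.45
position: [0.4637, 0.3483, 0.0435]
tcp_rot: [[-0.969, -0.249, -0.0], [-0.249, 0.969, -0.002], [0.001, -0.001, -1.0]]
force: [2.5, -5.5, 1.0]
opening: 0.207
```

Run:
```python
from h import *
s=read_state();print(s['position'],s['tcp_rot'],s['opening'],s['force'],s['moment'])
```

```text
[0.46367367 0.34829115 0.04346716] [[-9.68586413e-01 -2.48677169e-01 -1.60286378e-04]
 [-2.48676650e-01  9.68585370e-01 -1.51831051e-03]
 [ 5.32820200e-04 -1.43075545e-03 -9.99998835e-01]] 0.2071549670658605 [ 2.53369674 -5.45354204  1.01425185] [-0.85011695 -0.26446437 -0.08342383]
```

Request:
play_rows(plan=[[[0,0,0.1,0,0,0,-1],[0,0,0.2,0,0,0,-1],[0,0,0.3,0,0,0,-1],[0,0,0.3,0,0,0,-1],[0,0,0.3,0,0,0,-1],[0,0,0.2,0,0,0,-1],[0,0,0,0,0,0,-1],[0,0,0,0,0,0,-1],[0,0,0,0,0,0,-1]]])

```text
time_s: 4.35
position: [0.4629, 0.3491, 0.1129]
tcp_rot: [[-0.969, -0.248, -0.001], [-0.248, 0.969, -0.001], [0.001, -0.0, -1.0]]
force: [0.6, -0.6, -0.6]
opening: 0.203
```

Request:
play_rows(plan=[[[0,-0.3,0,0,0,-0.005,-1],[0,-0.6,0,0,0,-0.01,-1],[0,-0.6,0,0,0,-0.01,-1],[0,-0.6,0,0,0,-0.01,-1],[0,-0.6,0,0,0,-0.01,-1],[0,-0.6,0,0,0,-0.01,-1],[0,-0.6,0,0,0,-0.01,-1],[0,-0.6,0,0,0,-0.01,-1],[0,-0.6,0,0,0,-0.01,-1],[0,-0.6,0,0,0,-0.005,-1],[0,-0.6,0,0,0,0,-1],[0,-0.6,0,0,0,0,-1]]])

```text
time_s: 5.55
position: [0.4624, 0.0025, 0.1132]
tcp_rot: [[-0.999, 0.033, -0.001], [0.033, 0.999, 0.0], [0.001, -0.0, -1.0]]
force: [-0.0, -0.8, -2.1]
opening: 0.2
```

Request:
play_rows(plan=[[[0,-0.6,0,0,0,0,-1],[0,-0.6,0,0,0,0,-1],[0,-0.6,0,0,0,0,-1],[0,-0.6,0,0,0,0,-1],[0,-0.6,0,0,0,0,-1],[0,-0.6,0,0,0,0,-1],[0,-0.16,0,0,0,0,-1],[0,0,0,0,0,0,-1],[0,0,0,0,0,0,-1],[0,0,0,0,0,0,-1]]])

```text
time_s: 6.55
position: [0.4627, -0.1822, 0.1133]
tcp_rot: [[-1.0, 0.031, -0.001], [0.031, 1.0, 0.001], [0.002, 0.001, -1.0]]
force: [-0.0, 0.1, -2.2]
opening: 0.202
```

```bash
python3 w.py w2 .145
python3 - <<'E'
from h import *
cv2.imwrite('pics/side2.png',capture('side')[:,:,::-1])
E
```

```text
6.55 [ 0.46267454 -0.18216451  0.11331964] [[-0.9995, 0.0307, -0.0015], [0.0307, 0.9995, 0.0013], [0.0015, 0.0012, -1.0]] [-5.45402186e-04  6.79284378e-02 -2.18928214e+00] jawyaw 88.23863854606532
handle [ 0.43316457 -0.18150295  0.145     ] ((432.5160827636719, -181.29051208496094), (18.53081512451172, 45.98796463012695), 87.7064208984375) yaw -0.4497169910066356 [ 260  180   44  101 3643]
```

View pics/w2.png

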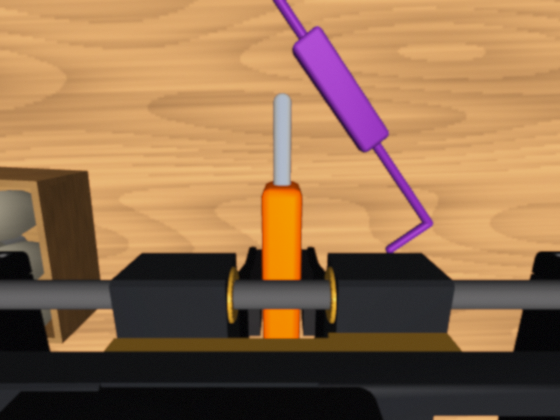

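Request:
play_rows(plan=[[[0,-0.04,-0.22,0,0,0,-1],[0,0,-0.22,0,0,0,-1],[0.3,0,0,0,0,0,-1],[0.4,0,0,0,0,0,-1],[0.4,0,0,0,0,0,-1],[0.4,-0.02,0,0,0,0,-1],[0.4,-0.02,0,0,0,0,-1],[0.4,0,0,0,0,0,-1],[0.2,0,0,0,0,0,-1],[0,0,0,0,0,0,-1],[0,0,0,0,0,0,-1]]])

```text
time_s: 7.75
position: [0.5871, -0.1871, 0.0906]
tcp_rot: [[-1.0, 0.031, -0.003], [0.031, 1.0, 0.001], [0.003, 0.001, -1.0]]
force: [-1.5, -0.4, -1.1]
opening: 0.204
```

Run:
```python
from h import *
s=read_state();print(s['position'],s['force'])
a=capture('top')[:,:,::-1];b=capture('side')[:,:,::-1]
cv2.imwrite('pics/top3.png',a);cv2.imwrite('pics/side3.png',b)
A=cv2.resize(a[80:180,300:400],None,fx=4,fy=4,interpolation=cv2.INTER_CUBIC)
B=cv2.resize(b[175:275,340:440],None,fx=4,fy=4,interpolation=cv2.INTER_CUBIC)
cv2.imwrite('pics/c3.png',np.hstack([A,B]))
```

```text
[ 0.58711277 -0.1870711   0.09057226] [-1.49204408 -0.3653297  -1.05164788]
```

View pics/c3.png

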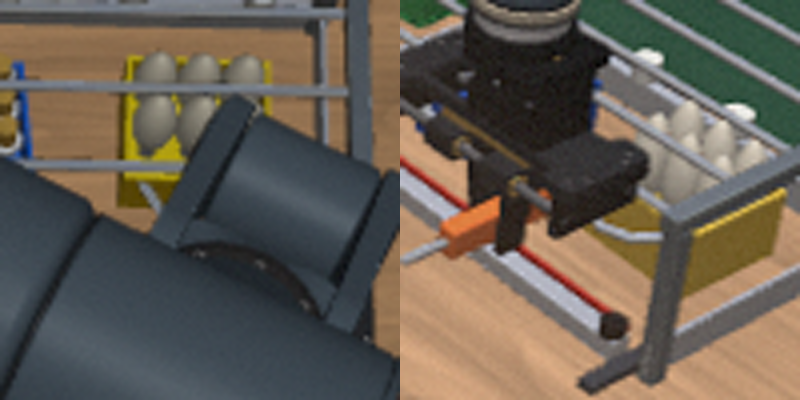

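The gripper hides the leg in both views; the bin seems in place. I'll compare its side-view pixels with the start and re-read the force.

Run:
```python
from h import *
s=read_state();print(s['time_s'],s['position'],s['force'],s['moment'])
for n,box in(('side',(405,215,445,270)),('top',(325,95,345,135))):
  for k in '03':
    h=cv2.cvtColor(cv2.imread(f'pics/{n}{k}.png'),cv2.COLOR_BGR2HSV);m=cv2.inRange(h,(20,120,80),(32,255,255))
    x0,y0,x1,y1=box;p=np.argwhere(m[y0:y1,x0:x1]);print(n,k,len(p),p.min(0)+[y0,x0],p.max(0)+[y0,x0],p.mean(0)+[y0,x0])
# leg prediction in the pictures
for z in(.066,.110):print('side',proj('side',np.array([.72,-.191,z])),'top',proj('top',np.array([.72,-.191,z])))
```

```text
7.85 [ 0.58697997 -0.18725539  0.0910169 ] [ 0.06199395  0.82886714 -1.928893  ] [0.01780366 0.04120777 0.04532224]
side 0 344 [222 411] [248 436] [235.07267442 422.89534884]
side 3 345 [222 411] [248 436] [235.11594203 422.7884058 ]
top 0 153 [ 95 329] [131 344] [114.21568627 336.19607843]
top 3 203 [ 95 329] [131 344] [117.34975369 335.69950739]
side [395.54150803 225.67045657] top [349.61007102 129.38034019]
side [397.5612734  213.62823452] top [351.81360108 123.77825697]
```

Request:
play_rows(plan=[[[0,0,0,0,0,0,-1],[0,0,0,0,0,0,-1]]])

```text
time_s: 8.05
position: [0.5879, -0.1877, 0.0916]
tcp_rot: [[-0.999, 0.032, -0.0], [0.032, 0.999, 0.0], [0.0, 0.0, -1.0]]
force: [-0.0, -0.4, -1.8]
opening: 0.2
```

Request:
play_rows(plan=[[[0,0,-0.08,0,0,0,-1],[0,0,-0.08,0,0,0,-1],[0,0,-0.08,0,0,0,-1],[0,0,-0.08,0,0,0,-1],[0,0,0,0,0,0,-1]]])

```text
time_s: 8.55
position: [0.588, -0.1874, 0.0746]
tcp_rot: [[-0.999, 0.032, -0.001], [0.032, 0.999, 0.001], [0.002, 0.001, -1.0]]
force: [-0.6, -0.5, -1.8]
opening: 0.203
```

Request:
play_rows(plan=[[[0,0,-0.1,0,0,0,-1],[0,0,-0.1,0,0,0,-1],[0,0,-0.1,0,0,0,-1],[0,0,-0.1,0,0,0,-1],[0,0,0,0,0,0,-1],[0,0,0,0,0,0,-1]]])

```text
time_s: 9.15
position: [0.5884, -0.1877, 0.0553]
tcp_rot: [[-0.999, 0.032, -0.0], [0.032, 0.999, 0.0], [0.0, 0.0, -1.0]]
force: [0.8, 0.2, -1.1]
opening: 0.21
```

Request:
play_rows(plan=[[[-0.1,0.003,0,0,0,0,-1],[-0.1,0.003,0,0,0,0,-1],[-0.1,0.003,0,0,0,0,-1],[-0.1,0.003,0,0,0,0,-1],[-0.1,0.003,0,0,0,0,-1]]])

```text
time_s: 9.65
position: [0.5638, -0.1872, 0.0558]
tcp_rot: [[-0.999, 0.032, 0.002], [0.032, 0.999, -0.001], [-0.002, -0.001, -1.0]]
force: [1.8, -0.2, -1.4]
opening: 0.209
```

Request:
play_rows(plan=[[[-0.1,0.003,0,0,0,0,-1],[-0.1,0.003,0,0,0,0,-1],[-0.1,0.003,0,0,0,0,-1],[-0.1,0.003,0,0,0,0,-1]]])

```text
time_s: 10.05
position: [0.5434, -0.1865, 0.0557]
tcp_rot: [[-0.999, 0.032, 0.001], [0.032, 0.999, -0.0], [-0.001, -0.0, -1.0]]
force: [2.1, -0.2, -1.9]
opening: 0.204
```

```bash
cat > s.py <<'E'
from h import *
import sys
s=read_state();R=np.array(s['tcp_rot']);print(s['time_s'],s['position'].round(4),s['force'].round(2),s['moment'].round(2),s['opening'])
if len(sys.argv)>1:
    b=capture('side')[:,:,::-1];cv2.imwrite(f'pics/{sys.argv[1]}.png',cv2.resize(b[170:290,300:460],None,fx=5,fy=5,interpolation=cv2.INTER_CUBIC))
E
python3 s.py
```

```text
10.05 [ 0.5434 -0.1865  0.0557] [ 2.07 -0.19 -1.88] [ 0.03 -0.42  0.02] 0.2043054073944098
```

Request:
play_rows(plan=[[[-0.08,0.003,0,0,0,0,-1],[-0.08,0.003,0,0,0,0,-1],[-0.08,0.003,0,0,0,0,-1],[-0.08,0.003,0,0,0,0,-1],[-0.08,0.003,0,0,0,0,-1],[-0.08,0.003,0,0,0,0,-1]]])

```text
time_s: 10.65
position: [0.5193, -0.1855, 0.0556]
tcp_rot: [[-0.999, 0.032, 0.0], [0.032, 0.999, -0.0], [-0.0, -0.0, -1.0]]
force: [1.7, 0.9, -1.5]
opening: 0.201
```

```bash
python3 s.py p4
```

```text
10.65 [ 0.5193 -0.1855  0.0556] [ 1.75  0.92 -1.54] [ 0.02 -0.4  -0.  ] 0.2013519188299152
```

View pics/p4.png

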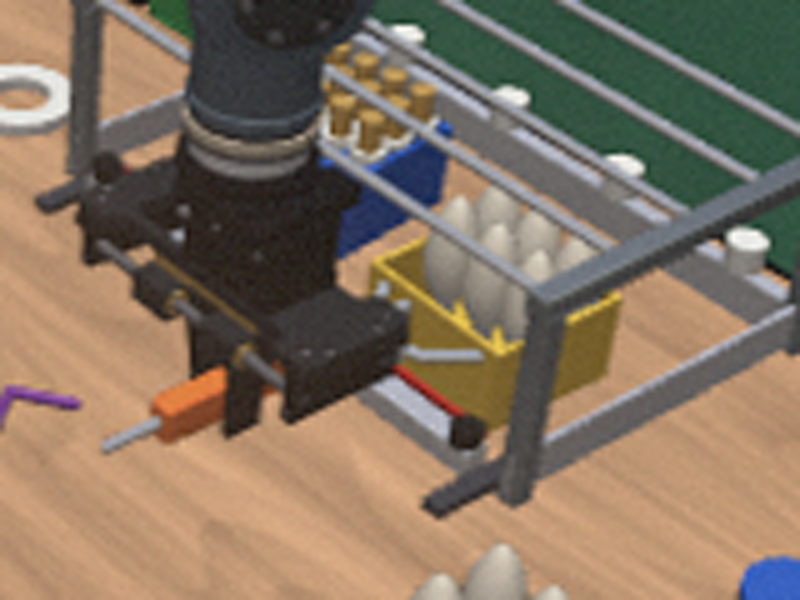

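The bin follows the hook and is nearly at the red plate (≈(430,390) in the crop). Now fine steps.

Request:
play_rows(plan=[[[-0.04,0.001,0,0,0,0,-1],[-0.04,0.001,0,0,0,0,-1],[-0.04,0.001,0,0,0,0,-1],[-0.04,0.001,0,0,0,0,-1]]])

```text
time_s: 11.1
position: [0.5112, -0.1852, 0.0554]
tcp_rot: [[-0.999, 0.032, -0.0], [0.032, 0.999, 0.0], [0.0, 0.0, -1.0]]
force: [1.9, -0.4, -3.0]
opening: 0.204
```

Request:
play_rows(plan=[[[-0.02,0.001,0,0,0,0,-1],[-0.02,0.001,0,0,0,0,-1],[-0.02,0.001,0,0,0,0,-1]]])

```text
time_s: 11.4
position: [0.5087, -0.1852, 0.0556]
tcp_rot: [[-0.999, 0.032, 0.001], [0.032, 0.999, -0.0], [-0.001, -0.0, -1.0]]
force: [1.8, 1.4, -1.9]
opening: 0.204
```

Request:
play_rows(plan=[[[-0.02,0.001,0,0,0,0,-1],[-0.02,0.001,0,0,0,0,-1]]])

```text
time_s: 11.6
position: [0.5066, -0.1851, 0.0556]
tcp_rot: [[-0.999, 0.032, 0.0], [0.032, 0.999, -0.0], [-0.0, -0.0, -1.0]]
force: [2.4, -1.5, -2.1]
opening: 0.204
```

Request:
play_rows(plan=[[[-0.02,0.001,0,0,0,0,-1],[-0.02,0.001,0,0,0,0,-1]]])

```text
time_s: 11.8
position: [0.5045, -0.1849, 0.0556]
tcp_rot: [[-0.999, 0.032, 0.0], [0.032, 0.999, -0.0], [-0.0, -0.0, -1.0]]
force: [2.5, 0.5, -2.9]
opening: 0.205
```

Request:
play_rows(plan=[[[-0.02,0.001,0,0,0,0,-1],[-0.02,0.001,0,0,0,0,-1]]])

```text
time_s: 12.0
position: [0.5025, -0.1848, 0.0556]
tcp_rot: [[-0.999, 0.032, 0.0], [0.032, 0.999, -0.0], [-0.0, -0.0, -1.0]]
force: [3.1, -0.1, -2.7]
opening: 0.202
```

Request:
play_rows(plan=[[[-0.02,0.001,0,0,0,0,-1]]])

```text
time_s: 12.1
position: [0.5016, -0.1848, 0.0556]
tcp_rot: [[-0.999, 0.032, 0.0], [0.032, 0.999, -0.0], [-0.001, -0.0, -1.0]]
force: [3.0, -0.1, -2.8]
opening: 0.202
```

Request:
play_rows(plan=[[[-0.02,0.001,0,0,0,0,-1]]])

```text
time_s: 12.2
position: [0.5007, -0.1848, 0.0556]
tcp_rot: [[-0.999, 0.032, 0.001], [0.032, 0.999, -0.0], [-0.001, -0.0, -1.0]]
force: [3.5, -0.7, -1.9]
opening: 0.206
```

Request:
play_rows(plan=[[[-0.02,0.001,0,0,0,0,-1]]])

```text
time_s: 12.3
position: [0.4996, -0.1848, 0.0556]
tcp_rot: [[-0.999, 0.032, 0.0], [0.032, 0.999, -0.0], [-0.0, -0.0, -1.0]]
force: [1.7, 0.5, -2.1]
opening: 0.201
```

Request:
play_rows(plan=[[[-0.02,0.001,0,0,0,0,-1]]])

```text
time_s: 12.4
position: [0.4986, -0.1847, 0.0556]
tcp_rot: [[-0.999, 0.032, 0.0], [0.032, 0.999, -0.0], [-0.001, -0.0, -1.0]]
force: [3.3, -1.2, -2.7]
opening: 0.197
```

Request:
play_rows(plan=[[[-0.02,0.001,0,0,0,0,-1]]])

```text
time_s: 12.5
position: [0.4977, -0.1848, 0.0556]
tcp_rot: [[-0.999, 0.032, 0.001], [0.032, 0.999, -0.0], [-0.001, -0.0, -1.0]]
force: [3.2, 0.0, -2.5]
opening: 0.207
```

Request:
play_rows(plan=[[[-0.02,0.001,0,0,0,0,-1]]])

```text
time_s: 12.6
position: [0.4967, -0.1846, 0.0556]
tcp_rot: [[-0.999, 0.032, 0.001], [0.032, 0.999, -0.0], [-0.001, -0.0, -1.0]]
force: [4.5, -0.5, -1.3]
opening: 0.204
```

```bash
python3 s.py p5
```

```text
12.6 [ 0.4967 -0.1846  0.0556] [ 4.46 -0.46 -1.32] [-0.02 -0.83  0.07] 0.20393336802190673
```

View pics/p5.png

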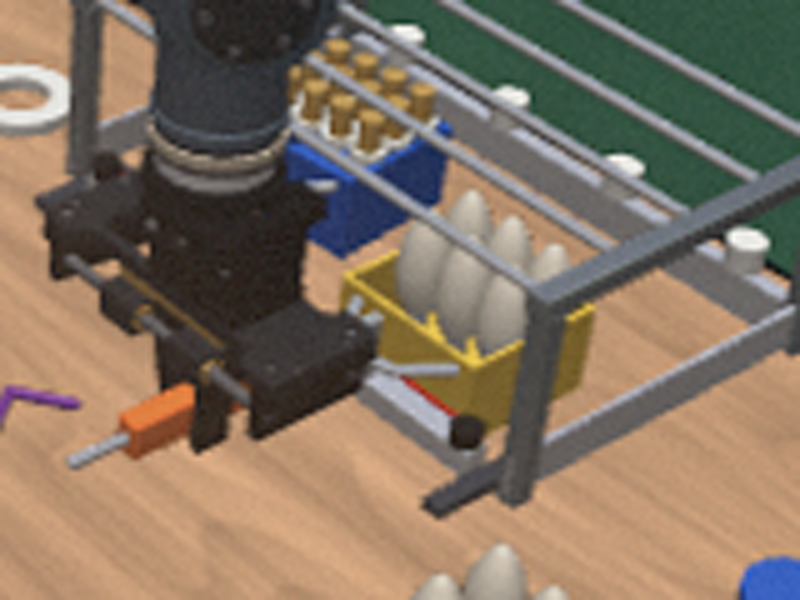

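The bin's front is now at the red plate (≈(430,395)); the load is starting to rise. Half-millimetre steps.

Request:
play_rows(plan=[[[-0.01,0,0,0,0,0,-1]]])

```text
time_s: 12.75
position: [0.4966, -0.1847, 0.0557]
tcp_rot: [[-0.999, 0.032, 0.001], [0.032, 0.999, -0.001], [-0.001, -0.001, -1.0]]
force: [5.3, 0.5, -2.7]
opening: 0.202
```

Request:
play_rows(plan=[[[-0.01,0,0,0,0,0,-1]]])

```text
time_s: 12.85
position: [0.4965, -0.1848, 0.0557]
tcp_rot: [[-0.999, 0.032, 0.002], [0.032, 0.999, -0.001], [-0.002, -0.001, -1.0]]
force: [5.7, 0.9, -2.4]
opening: 0.213
```

Request:
play_rows(plan=[[[0,0,0,0,0,0,-1],[0,0,0,0,0,0,-1]]])

```text
time_s: 13.05
position: [0.4966, -0.1847, 0.0557]
tcp_rot: [[-0.999, 0.032, 0.002], [0.032, 1.0, -0.001], [-0.002, -0.001, -1.0]]
force: [5.8, 0.4, -2.5]
opening: 0.202
```

```bash
python3 s.py
```

```text
13.05 [ 0.4966 -0.1847  0.0557] [ 5.84  0.39 -2.48] [ 0.11 -0.92  0.1 ] 0.20182111315827028
```

Request:
play_rows(plan=[[[-0.01,0,0,0,0,0,-1],[-0.01,0,0,0,0,0,-1],[0,0,0,0,0,0,-1]]])

```text
time_s: 13.35
position: [0.4964, -0.185, 0.0558]
tcp_rot: [[-0.999, 0.032, 0.004], [0.032, 1.0, -0.001], [-0.004, -0.001, -1.0]]
force: [7.7, 1.7, -3.8]
opening: 0.202
```

Request:
play_rows(plan=[[[-0.01,0,0,0,0,0,-1],[-0.01,0,0,0,0,0,-1],[0,0,0,0,0,0,-1]]])

```text
time_s: 13.65
position: [0.4962, -0.1852, 0.0559]
tcp_rot: [[-0.999, 0.031, 0.005], [0.031, 1.0, -0.002], [-0.006, -0.002, -1.0]]
force: [9.1, 1.2, -5.1]
opening: 0.206
```

```bash
python3 s.py
```

```text
13.65 [ 0.4962 -0.1852  0.0559] [ 9.12  1.21 -5.06] [ 0.28 -1.32  0.21] 0.20596801234552062
```

Request:
play_rows(plan=[[[-0.01,0,0,0,0,0,-1],[-0.01,0,0,0,0,0,-1],[0,0,0,0,0,0,-1],[0,0,0,0,0,0,-1]]])

```text
time_s: 14.05
position: [0.496, -0.1855, 0.056]
tcp_rot: [[-0.999, 0.031, 0.007], [0.031, 1.0, -0.003], [-0.007, -0.003, -1.0]]
force: [10.0, 1.7, -5.1]
opening: 0.206
```

Request:
play_rows(plan=[[[-0.01,0,0,0,0,0,-1],[0,0,0,0,0,0,-1],[0,0,0,0,0,0,-1],[0,0,0,0,0,0,-1],[0,0,0,0,0,0,-1],[0,0,0,0,0,0,-1]]])

```text
time_s: 14.65
position: [0.4959, -0.1856, 0.056]
tcp_rot: [[-0.999, 0.031, 0.008], [0.031, 1.0, -0.003], [-0.008, -0.003, -1.0]]
force: [10.5, 1.7, -5.7]
opening: 0.2
```

```bash
python3 s.py p6;python3 - <<'E'
from h import *
a=capture('top');cv2.imwrite('pics/top6.png',a[:,:,::-1])
E
```

```text
14.65 [ 0.4959 -0.1856  0.056 ] [10.5   1.72 -5.69] [ 0.34 -1.63  0.29] 0.20030747190062245
```

```bash
python3 - <<'E'
from h import *
a=cv2.imread('pics/top6.png');b=capture('side')[:,:,::-1]
cv2.imwrite('pics/side6.png',b)
A=cv2.resize(a[90:180,315:385],None,fx=5.5,fy=5.5,interpolation=cv2.INTER_CUBIC)
B=cv2.resize(b[205:275,360:425],None,fx=6,fy=6,interpolation=cv2.INTER_CUBIC)
c=np.zeros((500,800,3),np.uint8);c[:A.shape[0],:A.shape[1]]=A;c[:B.shape[0],400:400+B.shape[1]]=B
cv2.imwrite('pics/c6.png',c)
E
python3 s.py
```

```text
14.8 [ 0.4959 -0.1856  0.056 ] [10.92  1.28 -4.91] [ 0.37 -1.61  0.25] 0.20486927519300033
```

View pics/c6.png

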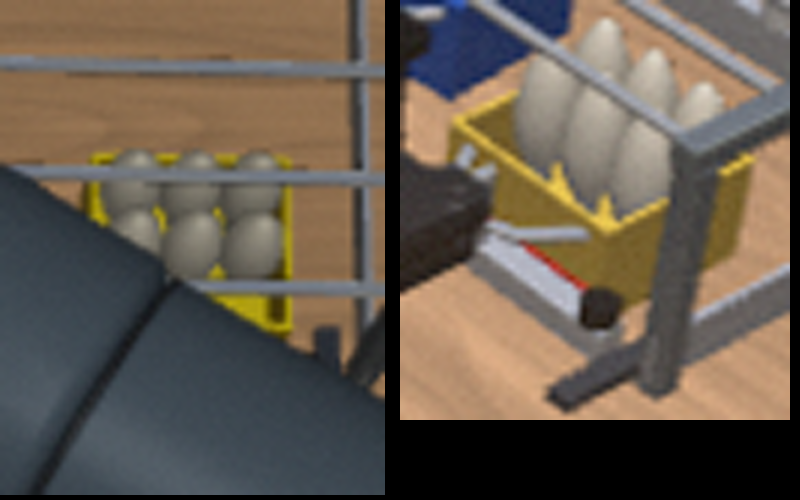

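Back edge (90,157)→(290,160) and red line are parallel within about 0.01 rad; the bin stands square on the plate. A last short hold with a touch more force, then unload.

Request:
play_rows(plan=[[[-0.01,0,0,0,0,0,-1],[0,0,0,0,0,0,-1],[0,0,0,0,0,0,-1],[0,0,0,0,0,0,-1],[0,0,0,0,0,0,-1],[0,0,0,0,0,0,-1],[0,0,0,0,0,0,-1]]])

```text
time_s: 15.5
position: [0.4958, -0.1857, 0.0561]
tcp_rot: [[-0.999, 0.031, 0.008], [0.031, 1.0, -0.003], [-0.009, -0.003, -1.0]]
force: [12.3, 1.1, -4.7]
opening: 0.204
```

Request:
play_rows(plan=[[[0.02,0,0,0,0,0,-1],[0.02,0,0,0,0,0,-1],[0.02,0,0,0,0,0,-1],[0.02,0,0,0,0,0,-1],[0.02,0,0,0,0,0,-1],[0.02,0,0,0,0,0,-1],[0.02,0,0,0,0,0,-1],[0.02,0,0,0,0,0,-1],[0,0,0,0,0,0,-1]]])

```text
time_s: 16.4
position: [0.4983, -0.1839, 0.0552]
tcp_rot: [[-1.0, 0.031, -0.003], [0.031, 1.0, 0.001], [0.003, 0.001, -1.0]]
force: [0.3, 0.5, -1.1]
opening: 0.204
```

```bash
python3 s.py
```

```text
16.4 [ 0.4983 -0.1839  0.0552] [ 0.32  0.48 -1.08] [0.06 0.07 0.02] 0.20428152227211863
```

Request:
play_rows(plan=[[[0.04,0,0,0,0,0,-1],[0.04,0,0,0,0,0,-1],[0.04,0,0,0,0,0,-1],[0.04,0,0,0,0,0,-1],[0,0,0,0,0,0,-1],[0,0,0,0,0,0,-1]]])

```text
time_s: 17.0
position: [0.5075, -0.1844, 0.0555]
tcp_rot: [[-1.0, 0.032, -0.0], [0.032, 1.0, 0.0], [0.0, 0.0, -1.0]]
force: [-0.3, -0.4, -2.4]
opening: 0.197
```

Request:
play_rows(plan=[[[0,0,0.06,0,0,0,-1],[0,0,0.06,0,0,0,-1],[0,0,0.06,0,0,0,-1],[0,0,0.06,0,0,0,-1]]])

```text
time_s: 17.4
position: [0.5075, -0.1846, 0.0679]
tcp_rot: [[-0.999, 0.032, 0.0], [0.032, 0.999, -0.0], [-0.0, -0.0, -1.0]]
force: [0.2, -0.2, -1.4]
opening: 0.204
```

```bash
python3 s.py
```

```text
17.4 [ 0.5075 -0.1846  0.0679] [ 0.18 -0.21 -1.43] [-0.    0.02 -0.  ] 0.2043466459656171
```

No contact. Lifting clear, then backing out.

Request:
play_rows(plan=[[[0,0,0.12,0,0,0,-1],[0,0,0.12,0,0,0,-1],[0,0,0.12,0,0,0,-1],[0,0,0.12,0,0,0,-1],[0,0,0.12,0,0,0,-1],[0,0,0.06,0,0,0,-1],[0,0,0,0,0,0,-1]]])

```text
time_s: 18.1
position: [0.5078, -0.1847, 0.1012]
tcp_rot: [[-0.999, 0.032, 0.001], [0.032, 0.999, -0.001], [-0.001, -0.001, -1.0]]
force: [0.3, -0.1, -1.3]
opening: 0.202
```

Request:
play_rows(plan=[[[-0.2,0,0,0,0,0,-1],[-0.3,0,0,0,0,0,-1],[-0.3,0,0.2,0,0,0,-1],[-0.08,0,0.2,0,0,0,-1],[0,0.3,0,0,0,0,-1],[0,0.6,0,0,0,0,-1],[0,0.6,0,0,0,0,-1],[0,0.6,0,0,0,0,-1],[0,0.6,0,0,0,0,-1],[0,0.3,0,0,0,0,-1],[0,0,0,0,0,0,-1],[0,0,0,0,0,0,-1]]])

```text
time_s: 19.3
position: [0.464, -0.034, 0.1206]
tcp_rot: [[-1.0, 0.03, 0.001], [0.03, 1.0, -0.0], [-0.001, -0.0, -1.0]]
force: [0.1, -0.5, -0.8]
opening: 0.202
```

```bash
python3 s.py
python3 - <<'E'
from h import *
a=capture('top')[:,:,::-1];b=capture('side')[:,:,::-1]
cv2.imwrite('pics/top7.png',a);cv2.imwrite('pics/side7.png',b)
A=cv2.resize(a[90:220,230:390],None,fx=2.5,fy=2.5,interpolation=cv2.INTER_CUBIC)
B=cv2.resize(b[150:300,240:440],None,fx=4,fy=4,interpolation=cv2.INTER_CUBIC)[:,:800]
A=cv2.resize(a[90:180,315:395],None,fx=4.4,fy=4.4)
B=cv2.resize(b[130:290,245:430],None,fx=2.4,fy=2.4,interpolation=cv2.INTER_CUBIC)
c=np.zeros((400,800,3),np.uint8);c[:A.shape[0],:A.shape[1]]=A;c[:B.shape[0],354:354+B.shape[1]]=B
cv2.imwrite('pics/c7.png',c)
E
```

```text
19.3 [ 0.464  -0.034   0.1206] [ 0.08 -0.48 -0.78] [-0.    0.04  0.03] 0.20154827149540055
```

View pics/c7.png

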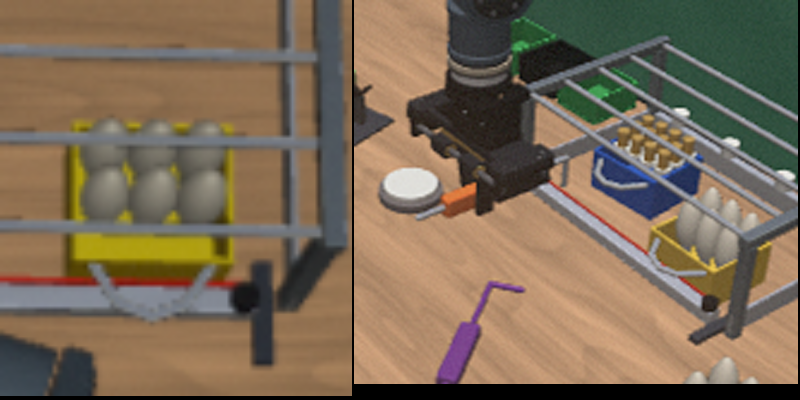

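The bin stands square on the red plate, blue bin untouched, hook out of the bay. I'll compare the hook's placing in the gripper with the earlier wrist picture, numerically.

```bash
python3 w.py w3 .152
python3 - <<'E'
import cv2,numpy as np
for n in('w2','w3'):
    im=cv2.imread(f'pics/{n}.png');h=cv2.cvtColor(im,cv2.COLOR_BGR2HSV)
    m=cv2.inRange(h,(7,140,90),(18,255,255));print(n,[(r,*np.where(m[r,240:320])[0][[0,-1]]+240) for r in (195,220,245)])
    g=cv2.inRange(h,(0,0,100),(179,60,255));g[:,:250]=0;g[:,310:]=0;p=np.argwhere(g[80:180]);print('rod',p.min(0)+[80,0],p.max(0)+[80,0],[(np.where(g[r])[0].min(),np.where(g[r])[0].max()) for r in(110,140,165)])
E
```

```text
19.4 [ 0.4640576  -0.03496027  0.12057627] [[-0.9995, 0.0321, 0.0008], [0.0321, 0.9995, -0.0004], [-0.0009, -0.0004, -1.0]] [-0.96192766 -0.05283399 -1.30335352] jawyaw 88.16176231866346
handle [ 0.43474555 -0.03443024  0.152     ] ((433.8984069824219, -34.30552673339844), (19.10882568359375, 45.98638153076172), 88.05403900146484) yaw -1.9618894606939765 [ 259  180   45  101 3536]
w2 [(195, np.int64(260), np.int64(303)), (220, np.int64(260), np.int64(302)), (245, np.int64(261), np.int64(302))]
rod [ 93 274] [179 290] [(np.int64(274), np.int64(290)), (np.int64(274), np.int64(290)), (np.int64(274), np.int64(289))]
w3 [(195, np.int64(260), np.int64(302)), (220, np.int64(262), np.int64(302)), (245, np.int64(261), np.int64(302))]
rod [ 93 273] [179 290] [(np.int64(273), np.int64(290)), (np.int64(273), np.int64(289)), (np.int64(274), np.int64(289))]
```

Request:
play_rows(plan=[[[0,0.3,0,0,0,0,-1],[0,0.6,0,0,0,0.009,-1],[0,0.6,0,0,0,0.009,-1],[0,0.6,0,0,0,0.009,-1],[0,0.6,0,0,0,0.009,-1],[0,0.6,0,0,0,0.009,-1],[0,0.6,0,0,0,0.009,-1],[0,0.6,0,0,0,0.009,-1],[0,0.6,0,0,0,0.009,-1],[0,0.6,0,0,0,0.009,-1],[0,0.6,0,0,0,0.009,-1],[0,0.6,0,0,0,0,-1]]])

```text
time_s: 20.65
position: [0.4641, 0.3109, 0.1204]
tcp_rot: [[-0.969, -0.247, 0.0], [-0.247, 0.969, -0.0], [-0.0, -0.0, -1.0]]
force: [0.1, -0.2, -1.3]
opening: 0.199
```

Request:
play_rows(plan=[[[0,0.6,0,0,0,0,-1],[0,0.16,0,0,0,0,-1],[0,0,0,0,0,0,-1],[0,0,0,0,0,0,-1],[0,0,0,0,0,0,-1]]])

```text
time_s: 21.15
position: [0.4635, 0.3469, 0.1203]
tcp_rot: [[-0.969, -0.247, -0.001], [-0.247, 0.969, -0.001], [0.001, -0.001, -1.0]]
force: [0.7, 0.1, -2.0]
opening: 0.207
```

```bash
python3 w.py w4 .152
```

```text
21.15 [0.46347227 0.34692518 0.120334  ] [[-0.9691, -0.2467, -0.0011], [-0.2467, 0.9691, -0.0009], [0.0012, -0.0006, -1.0]] [ 0.65866132  0.14127602 -2.00630565] jawyaw 104.28445782750406
handle [0.43406017 0.33925995 0.152     ] ((434.4236755371094, 339.65911865234375), (45.49615478515625, 17.957836151123047), 14.500515937805176) yaw 13.726835597887343 [ 261  181   42  100 2050]
```

Request:
play_rows(plan=[[[0,0.03,-0.3,0,0,0,-1],[0,0,-0.3,0,0,0,-1],[0,0,-0.3,0,0,0,-1],[0,0,-0.2,0,0,0,-1],[0,0,-0.1,0,0,0,-1],[0,0,-0.1,0,0,0,-1],[0,0,0,0,0,0,-1],[0,0,0,0,0,0,-1]]])

```text
time_s: 22.0
position: [0.4638, 0.3501, 0.0559]
tcp_rot: [[-0.969, -0.248, 0.001], [-0.248, 0.969, 0.0], [-0.001, 0.0, -1.0]]
force: [-0.1, -1.2, -1.3]
opening: 0.207
```

Request:
play_rows(plan=[[[0,0,-0.06,0,0,0,-1],[0,0,-0.06,0,0,0,-1],[0,0,-0.06,0,0,0,-1],[0,0,0,0,0,0,-1],[0,0,0,0,0,0,-1]]])

```text
time_s: 22.5
position: [0.4634, 0.35, 0.0464]
tcp_rot: [[-0.969, -0.248, -0.0], [-0.248, 0.969, -0.0], [0.0, -0.0, -1.0]]
force: [0.4, -0.0, -2.4]
opening: 0.209
```

```bash
python3 s.py
```

```text
22.5 [0.4634 0.35   0.0464] [ 0.4  -0.02 -2.36] [0.05 0.02 0.01] 0.20875012320617178
```

Request:
play_rows(plan=[[[0,-0.03,0,0,0,0,-1],[0,0,-0.03,0,0,0,-1],[0,0,-0.03,0,0,0,-1],[0,0,0,0,0,0,-1],[0,0,0,0,0,0,-1]]])

```text
time_s: 23.0
position: [0.4637, 0.3484, 0.0437]
tcp_rot: [[-0.969, -0.248, 0.0], [-0.248, 0.969, -0.0], [-0.0, -0.0, -1.0]]
force: [-0.1, -1.3, -1.0]
opening: 0.203
```

```bash
python3 s.py
```

```text
23.0 [0.4637 0.3484 0.0437] [-0.07 -1.27 -0.99] [-0.19 -0.06 -0.01] 0.20294102581418902
```

Seated at the pick-up pose. Opening, then rising.

Request:
play_rows(plan=[[[0,0,-0.01,0,0,0,-0.4],[0,0,0,0,0,0,0],[0,0,0,0,0,0,0.5],[0,0,0,0,0,0,1],[0,0,0,0,0,0,1],[0,0,0,0,0,0,1],[0,0,0,0,0,0,1],[0,0,0,0,0,0,1],[0,0,0,0,0,0,1],[0,0,0,0,0,0,1]]])

```text
time_s: 24.0
position: [0.4635, 0.3485, 0.043]
tcp_rot: [[-0.969, -0.248, 0.0], [-0.248, 0.969, -0.0], [-0.0, -0.0, -1.0]]
force: [-0.7, 0.7, 0.1]
opening: 0.977
```

Request:
play_rows(plan=[[[0,0,0.1,0,0,0,1],[0,0,0.3,0,0,0,1],[0,0,0.6,0,0,0,1],[0,0,0.6,0,0,0,1],[0,0,0.7,0,0,0,1],[0,0,0.7,0,0,0,1],[0,0,0.6,0,0,0,1],[0,0,0,0,0,0,1],[0,0,0,0,0,0,1],[0,0,0,0,0,0,1],[0,0,0,0,0,0,1]]])

```text
time_s: 25.1
position: [0.4625, 0.348, 0.2214]
tcp_rot: [[-0.969, -0.248, -0.003], [-0.248, 0.969, -0.002], [0.003, -0.001, -1.0]]
force: [1.0, -0.6, 0.2]
opening: 1.003
```

```bash
python3 w.py w5 .075
python3 - <<'E'
from h import *
b=capture('side')[:,:,::-1];w=cv2.imread('pics/w5.png')
A=w[60:340,180:400];B=cv2.resize(b[150:290,190:430],None,fx=2,fy=2,interpolation=cv2.INTER_CUBIC)
cv2.imwrite('pics/c8.png',np.hstack([A,B]))
cv2.imwrite('pics/side8.png',b)
for k in('7','8'):
    h=cv2.cvtColor(cv2.imread(f'pics/side{k}.png'),cv2.COLOR_BGR2HSV)
    for c,lo,hi in(('y',(20,120,80),(32,255,255)),('b',(105,150,60),(125,255,255))):
        p=np.argwhere(cv2.inRange(h,lo,hi)[190:270,340:450]);print(k,c,len(p),p.mean(0))
E
```

```text
25.1 [0.4625072  0.34798307 0.22143953] [[-0.9687, -0.2483, -0.0031], [-0.2483, 0.9687, -0.0015], [0.0034, -0.0007, -1.0]] [ 0.9596563  -0.59580161  0.19370055] jawyaw 104.37463127798752
handle [0.46593028 0.34811276 0.075     ] ((462.964111328125, 348.0469055175781), (99.1840591430664, 18.196130752563477), 13.986349105834961) yaw 15.143764557245241 [ 272  156   19   97 1432]
7 y 517 [48.57059961 50.23404255]
7 b 168 [12.29166667 26.14285714]
8 y 526 [48.70342205 50.17110266]
8 b 142 [12.29577465 28.38028169]
```

View pics/c8.png

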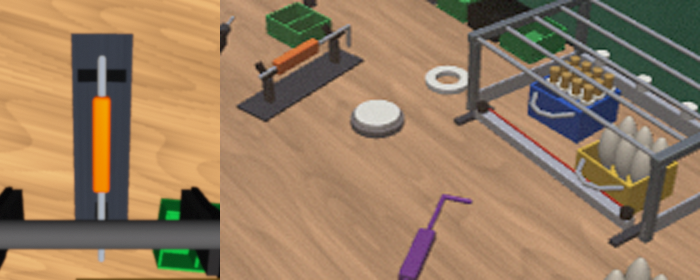

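The hook is back in both supports with the leg down, 0.5 mm and about 0.3° from its first reading. The bin is unmoved against the red plate.

```bash
python3 -c "
from rig import *
print(hand_in())"
```

```text
the job is handed in; nothing more can be done
None
```

The job is handed in at about 25 s of the 69 s allowed; the hand-in gave no verdict.

**What I did:** I took the orange hook from its rest and dropped its leg behind the yellow bin's pull. I dragged the bin, with about 2 N of drag, until I felt the hard stop. I then pressed it up to about 12 N measured at the wrist, staying above 9 N for nearly 2 s. That puts roughly 8–10 N on the stop, estimated by taking the drag off the wrist reading. I unhooked with no contact force felt, laid the hook back and let go.

**Last checks:**
- **Bin:** it looked square to the red plate, within about 0.01 rad by picture. It did not move after I unhooked. I could only judge by eye that it touches the plate, as the stop's own sensor cannot be read.
- **Hook:** it lies in both supports with its leg down, about 0.5 mm and 0.3° from its first reading.
- **Gripper:** it is open, well above the rest and clear of everything.
- **Other things:** the blue bin and the bystanders in view of the last picture looked unmoved. I did not measure their positions again, and the carton and jar were out of that view.

No check failed or disagreed. The force readings carry about 1 N of noise.

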